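# Return the bone punch to its matching hole

### The job

Three bone punches of different thickness hang in the drain stand; only the middle-sized one is clean and ready to be put away. Lift it out and drop it into the hole of its own diameter in the graded block, feeling gently for the hole because the block's sprung hole plate sits with play in its frame, and never pressing that plate down hard toward its stop; it is home when its collar lies flat on the plate, and then let it go. Leave the thinner and the thicker punch hanging in the stand and do not disturb the sample cup and the upright carton near by.

Things in the scene. Friction and masses are not known exactly. Their poses are not given: they have to be found in the camera images.
- punch_mid: Bone punch hanging by its collar in any one of the stand's holes. Steel, about 0.12 kg, 94 mm tall: round shank 17 mm thick, 42 mm long, nose edge broken 0.5 mm; collar 32 mm across, 4 mm thick; round handle 22 mm thick, 48 mm tall. Origin on the axis at the nose, z up: collar's underside at z = 42 mm, handle 46 to 94 mm. This is the clean one, to be put away.
- punch_thin: Bone punch hanging by its collar in any one of the stand's holes. Steel, 0.1 kg, 94 mm tall: round shank 14 mm thick, 42 mm long, nose edge broken 0.5 mm; collar 32 mm across, 4 mm thick; round handle 19 mm thick, 48 mm tall. Origin on the axis at the nose, z up: collar's underside at z = 42 mm, handle 46 to 94 mm. Stays in the stand.
- punch_thick: Bone punch hanging by its collar in any one of the stand's holes. Steel, 0.14 kg, 94 mm tall: round shank 20 mm thick, 42 mm long, nose edge broken 0.5 mm; collar 32 mm across, 4 mm thick; round handle 25 mm thick, 48 mm tall. Origin on the axis at the nose, z up: collar's underside at z = 42 mm, handle 46 to 94 mm. Stays in the stand.
- stand: Fixed aluminium drain stand, 144 x 48 mm, 60 mm high, a 4 mm plate on two end cheeks with a row of three equal 23 mm holes 46 mm apart along its x axis (at x = -46, 0 and +46 mm, y = 0). Origin at the centre of its underside, z up.
- block: Fixed aluminium frame of the graded block, an open-topped trough 218 x 60 mm, walls 50 mm high. Origin at the centre of its underside, x along the row of holes (toward the wider ones), z up. Inside, on soft rubber buffers, rests the grey hole plate, 200 x 42 x 12 mm, its top 60 mm above the underside. The two narrowest holes are filled by punches fixed in.
- row (a point): Nominal middle of the hole plate's top, fixed to the frame. Five through holes for 8, 11, 14, 17 and 20 mm shanks, each 1 mm wider, mouths chamfered 0.5 mm, nominally at block x = -76, -38, 0, 38, 76 mm. The plate has play: it truly lies up to 4 mm off in x and in y (not turned), anew each time and not shown by this point; it stays there and does not shift sideways under load.
- plate (a joint): How far the hole plate is pressed down on its buffers, in m, 0 at rest. It yields from about 2 N, then about 3 N more per mm, and springs back up; beyond 5.5 mm (about 18 N) is pressed too hard, the hard stop is at 8 mm. Tells nothing about its sideways place.
- cup: Sample cup with lid, 58 mm across and 63 mm tall, standing loose; origin at the centre of its underside. Bystander.
- ear_box: Small upright carton, 40 x 46 x 105 mm, standing loose; origin at the centre of its underside. Bystander.
Not all that is in view belongs to the job. What is shaped like the punch_mid but green is not meant.

How it is judged:
On the way:
1. the middle-sized punch is lifted clear out of the drain stand (z of punch_mid in the frame of stand above 0.062 m), for 0.1 s.
At the end, for the whole second after the job is handed in: 17 mm punch upright (0.06 rad), at rest, within 7 mm of the 17 mm hole's nominal place, nose 18 +-3 mm over the block's underside; plate under 1.5 mm down; other punches hanging (moved < 20 mm, height +-4 mm); cup and carton upright (0.2 rad), moved < 30 mm (x of punch_mid in the frame of block between 0.031 and 0.045 m and y of punch_mid in the frame of block between -0.007 and 0.007 m and z of punch_mid in the frame of block between 0.015 and 0.021 m and angle between punch_mid's own z axis and vertical below 0.06 rad and linear speed of punch_mid below 0.02 m/s and angular speed of punch_mid below 0.2 rad/s and value of joint plate below 0.0015 m and z of punch_thin in the frame of stand between 0.014 and 0.022 m and distance of each of punch_thin, punch_thick from where it was at the start of the episode below 0.02 m and z of punch_thick in the frame of stand between 0.014 and 0.022 m and distance of each of cup, ear_box from where it was at the start of the episode below 0.03 m and angle between each of cup, ear_box's own z axis and vertical below 0.2 rad); the robot touches nothing.
It fails at once if the hole plate is pressed down more than 5.5 mm (about 18 N) (value of joint plate above 0.0055 m).
It fails at once if the thin or the thick punch is moved more than 20 mm (distance of any of punch_thin, punch_thick from where it was at the start of the episode above 0.02 m).
It fails at once if the cup or the carton is moved more than 30 mm or tipped more than 0.2 rad (distance of any of cup, ear_box from where it was at the start of the episode above 0.03 m or angle between any of cup, ear_box's own z axis and vertical above 0.2 rad).
It also fails if it takes over 72 s, if anything falls off the work surface, if the arm or the gripper's body presses on something with over 40 N, if the wrist force passes 120 N, or if a joint passes its speed limit or range.

### The arm

A 7-joint arm with a two-finger parallel gripper is mounted at the origin on a cart in front of the work surface, level with it; the furniture and walls round the work are solid. World frame = base frame: x ahead of the robot, y to its left, z up, the work surface at z = 0. Lengths are in m, angles in rad, forces in N, time in s.
With the tool pointing down it reaches from about 0.4 to 0.9 m from the base axis. Payload 5.6 kg.
Tool frame: the origin (TCP) lies on the centre line of the jaws, within the pads' length; the fingertips stand 17 mm ahead of it and the grasp point (between the pads) lies 2 mm behind it; z points along the fingers, y is the line along which they close (so a half turn about z gives the same grasp; the last joint's range is limited). The gripper opens to 92 mm and grips with 3 to 60 N. Pads are 20 mm wide; open, the fingers measure 128 mm over their backs; the gripper's body (75 mm by 189 mm) begins 69 mm behind the grasp point.
Start: joints at [-1.258, 0.468, -0.012, 1.603, 0.006, 1.071, -0.056], TCP at [0.226, 0.609, 0.232] pointing down, gripper open.
Joint ranges: [-2.53, 2.53], [-0.31, 2.02], [-1.57, 1.55], [0.28, 2.44], [-1.29, 4.43], [0.15, 1.84], [-2.92, 2.92]. Speed limits (rad/s): [2.57, 2.57, 3.14, 3.14, 3.14, 3.14, 3.14].

### API

Orientations are given as a unit quaternion [w, x, y, z].
In Python, from cell import robot, command_gripper, inverse_kinematics, status, vision gives the robot as it stands. Calls block until the motion is done:
- robot.move_ptp(position, orientation): joint-space move of the TCP to a pose.
- robot.move_l(position, orientation=None, speed=0.15, stop_force=None): straight line of the TCP; orientation=None keeps the orientation; speed is the mean speed in m/s. With stop_force (N) it stops when the force on the tool has changed by that much, and returns True; else False.
- robot.set_joints(angles): joint-space move.
- command_gripper(opening, force=None): opening from 0.0 (shut) to 1.0 (fully open); force is the grip in N (None keeps the last); returns when the fingers have stopped.
- robot.hold(seconds).
- inverse_kinematics(position, orientation): joint angles nearest the present ones, or None.
- status.read_state(): the state.
- vision.get_image(name): name is "side" or "top" or "wrist"; returns the picture (480x640x3 uint8, red, green, blue); there is no depth.
- vision.camera_model(name): a dict with "fov_y" (degrees; the focal length in pixels is half the picture's height over the tangent of half this angle, whatever the lens; pixels are square), "cx", "cy" (the principal point, pixels), "R" (3x3) and "t" (3): a world point X has camera coordinates R X + t; the wrist camera has in their place "mount" (4x4, takes a point from camera to tool coordinates, whose origin is the TCP and whose axes are the flange's). Camera axes: x right, y down, z forward; pixel columns grow to the right and rows downward; lengths in m; the calibration is good to about 2 mm. The wrist camera is an equidistant fisheye: a pixel r from the principal point sees the ray r / f radians off the axis. A picture is of the moment at which its call begins: read the wrist's pose just before it. camera_model takes no time and is no camera call.
A pose or a line that the arm cannot do raises robot.Unreachable and nothing moves.
- robot.finish_job(): hands the job in; it is judged then, once.
Trained networks look in the newest picture that a camera, given by its name, has taken for a name from the list of things; names that differ only in an ending like _2 or _b are one class to them, and where a whole thing is asked for, a point or a joint stands for the part that bears it (a point fixed in the world has none). Each returns a list of dicts, best first, with "confidence" (0 to 1); they miss things now and then, are a little off and sometimes report something else, mostly with a low value. They report only what shows in the picture. A call takes as long as a camera call. They do not tell look-alikes from the thing itself.
- vision.spot_in(camera, target): "bbox" ([left, top, width, height] in pixels, round what is visible of it).
- vision.masks_of(camera, target): "pixels" (480x640 bool, what is visible of it) and "bbox" ([left, top, width, height] in pixels, round what is visible of it).
The state is a dict: "t": time; "qpos": joint angles; "joint_velocities": joint speeds; "joint_torque": joint torques, N m; "tool_pos": TCP position; "eef_rot": TCP orientation; "ft_force": force on the tool from outside, world axes, zero at the start; "wrist_torque": the same for the moment, N m; "width": opening from 0.0 (shut) to 1.0 (fully open); "grip_force": force on a finger pad.
Only numpy, scipy, OpenCV 4.12 (cv2) and the standard library are available. Lean on these libraries where they do the work, as an engineer would, in place of code of your own. Each camera call takes 0.05 s, during which the arm holds its last target. There are 200 camera calls.

## Working session

There is one attempt and no reset: what is moved stays moved. The work goes in short steps, each a Python script; the robot and the scene stay as the last script left them, time stands still between calls to the robot, and variables do not carry over. Pictures are saved under pics/ and viewed, at most 10 in all, crops included, and the job is handed in when it is done.

```bash
ls; mkdir -p pics; python3 - <<'E'
from cell import robot, command_gripper, inverse_kinematics, status, vision
import cv2,numpy as np
s=status.read_state();print(s['t'],s['tool_pos'],s['eef_rot'],s['width'])
for c in ['top','side','wrist']:
    im=vision.get_image(c);cv2.imwrite(f'pics/{c}0.png',im[...,::-1])
    m=vision.camera_model(c);print(c,{k:np.round(v,3).tolist() for k,v in m.items() if not isinstance(v,str)})
    for n in ['punch_mid','punch_thin','punch_thick','stand','block','cup','ear_box']:
        print(n,[(d['bbox'],round(d['confidence'],2)) for d in vision.spot_in(c,n)][:4])
a=cv2.imread('pics/top0.png');b=cv2.imread('pics/side0.png')
print(status.read_state()['t'])
E
```

```text
pics
0.0 [0.22627636 0.60873598 0.23062161] [-1.00076434e-04  1.76956833e-01  9.84218198e-01 -8.99245003e-04] 1.0000089814654052
top {'fov_y': 44.074, 'cx': 313.35, 'cy': 237.811, 'R': [[-0.01, -1.0, 0.005], [-0.987, 0.009, -0.161], [0.161, -0.006, -0.987]], 't': [0.103, 0.522, 1.295]}
punch_mid [([358.4, 227.1, 11.2, 17.2], 0.6), ([224.0, 274.6, 18.2, 12.4], 0.52)]
punch_thin [([206.3, 271.2, 15.9, 14.0], 0.62)]
punch_thick [([247.4, 271.0, 18.4, 15.4], 0.46)]
stand [([198.4, 268.1, 72.9, 26.9], 0.61)]
block [([298.1, 265.2, 97.6, 34.5], 0.64), ([200.4, 267.8, 71.4, 24.5], 0.6)]
cup [([334.4, 172.5, 27.0, 25.8], 0.7)]
ear_box [([437.0, 272.8, 31.5, 21.2], 0.56)]
side {'fov_y': 54.048, 'cx': 325.053, 'cy': 234.003, 'R': [[-0.981, -0.194, 0.009], [-0.12, 0.571, -0.812], [0.153, -0.797, -0.584]], 't': [0.518, 0.075, 0.903]}
punch_mid [([346.7, 290.3, 17.3, 34.2], 0.89), ([325.9, 196.7, 14.0, 42.5], 0.88)]
punch_thin [([339.5, 312.7, 18.8, 38.2], 0.67)]
punch_thick [([350.4, 269.0, 21.5, 32.2], 0.79)]
stand [([333.5, 286.1, 43.3, 100.5], 0.71)]
block [([328.9, 283.9, 45.5, 102.8], 0.22)]
cup [([256.5, 207.2, 27.9, 37.6], 0.73), ([342.0, 314.6, 18.7, 35.7], 0.68)]
ear_box [([381.0, 151.2, 20.2, 49.3], 0.93), ([331.0, 286.7, 43.8, 100.2], 0.69)]
wrist {'fov_y': 65.706, 'cx': 318.845, 'cy': 233.232, 'mount': [[-0.0, -0.972, -0.237, 0.066], [1.0, 0.0, -0.001, -0.0], [0.001, -0.237, 0.972, -0.153], [0.0, 0.0, 0.0, 1.0]]}
punch_mid []
punch_thin []
punch_thick []
stand [([173.0, 400.6, 15.2, 3.0], 0.46)]
block []
cup []
ear_box []
1.2
```

View pics/top0.png

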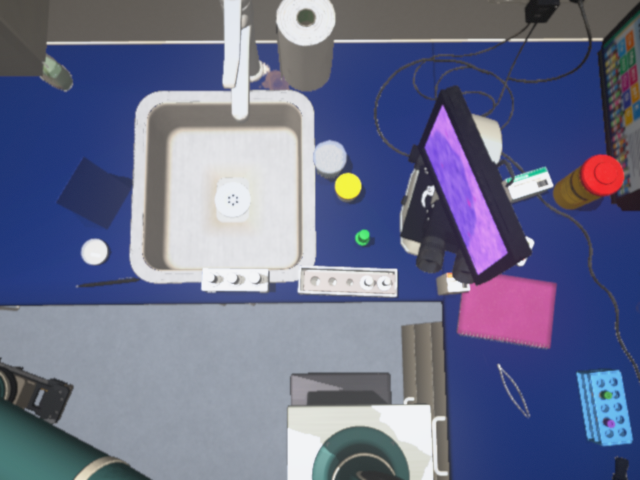

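View pics/side0.png

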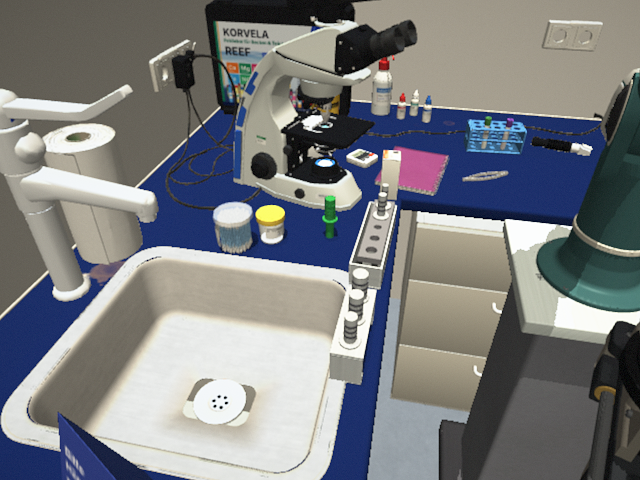

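Top view: the stand is at about (235,279) with three punches. The block is at about (347,281), with the filled narrow holes on the right, so block +x points left (world +y). The cup is the yellow-lidded one at (348,187), the carton is at (452,284), and the green decoy is at (363,237). The side view agrees, with the stand punches at rows 330, 307 and 285.

```bash
cat > h.py <<'E'
from cell import robot, command_gripper, inverse_kinematics, status, vision
import cv2,numpy as np
from scipy.spatial.transform import Rotation as Ro
QA=[0,.70710678,.70710678,0]; QB=[0,.70710678,-.70710678,0]
def cam(name):
    m=vision.camera_model(name); f=240/np.tan(np.radians(m['fov_y'])/2)
    if name!='wrist':
        R=np.array(m['R']);return f,m['cx'],m['cy'],R.T,-R.T@np.array(m['t'])
    s=status.read_state(); w,x,y,z=s['eef_rot']; Rt=Ro.from_quat([x,y,z,w]).as_matrix(); M=np.array(m['mount'])
    return f,m['cx'],m['cy'],Rt@M[:3,:3],Rt@M[:3,3]+s['tool_pos']
def ray(c,name,u,v):
    f,cx,cy,R,o=c; x=(u-cx)/f;y=(v-cy)/f
    if name=='wrist':
        r=np.hypot(x,y)+1e-12; d=np.array([x/r*np.sin(r),y/r*np.sin(r),np.cos(r)])
    else: d=np.array([x,y,1.])
    return o,R@(d/np.linalg.norm(d))
def atz(c,name,u,v,z):
    o,d=ray(c,name,u,v); return o+d*(z-o[2])/d[2]
def proj(c,name,X):
    f,cx,cy,R,o=c; p=R.T@(np.array(X)-o)
    if name=='wrist':
        t=np.arctan2(np.hypot(p[0],p[1]),p[2]); n=np.hypot(p[0],p[1])+1e-12
        return cx+f*t*p[0]/n, cy+f*t*p[1]/n
    return cx+f*p[0]/p[2], cy+f*p[1]/p[2]
def tri(rays):
    A=np.zeros((3,3));b=np.zeros(3)
    for o,d in rays: P=np.eye(3)-np.outer(d,d);A+=P;b+=P@o
    X=np.linalg.solve(A,b); return X,[np.linalg.norm(np.cross(X-o,d)) for o,d in rays]
def snap(name,fn=None):
    c=cam(name); im=vision.get_image(name)
    if fn: cv2.imwrite('pics/'+fn,im[...,::-1])
    return c,im
E
python3 - <<'E'
from h import *
ct,cs=cam('top'),cam('side')
C=lambda b:(b[0]+b[2]/2,b[1]+b[3]/2)
for n,a,b in [('thin',[206.3,271.2,15.9,14],[339.5,312.7,18.8,38.2]),('mid',[224,274.6,18.2,12.4],[346.7,290.3,17.3,34.2]),('thick',[247.4,271,18.4,15.4],[350.4,269,21.5,32.2])]:
    print(n,tri([ray(ct,'top',*C(a)),ray(cs,'side',*C(b))]))
print([atz(ct,'top',*p,.06).round(3) for p in [(303,282),(393,282),(332,282)]])
for q in (QA,QB):
  for p in [(.55,.24,.25),(.55,.03,.25),(.55,.24,.1)]: print(np.round(inverse_kinematics(p,q),2))
E
```

```text
thin (array([0.43099015, 0.31450073, 0.07706648]), [np.float64(0.0009249842276082002), np.float64(0.0009249842276081879)])
mid (array([0.42617912, 0.27252102, 0.08535963]), [np.float64(0.0028840751404704047), np.float64(0.0028840751404703253)])
thick (array([0.42723217, 0.22184601, 0.08579258]), [np.float64(8.117508307384886e-05), np.float64(8.11750830738275e-05)])
[array([0.422, 0.122, 0.06 ]), array([ 0.42 , -0.076,  0.06 ]), array([0.421, 0.058, 0.06 ])]
[-0.78  0.38  0.41  1.73 -0.17  1.07 -0.32]
[-0.6   0.3   0.59  1.86 -0.19  1.04  0.07]
[-0.75  0.56  0.37  1.85 -0.28  0.78 -0.23]
[-0.33  0.38 -0.18  1.7   0.07  1.07  2.61]
[ 0.81  0.67 -1.31  1.78  0.69  1.25  2.45]
[-0.27  0.57 -0.26  1.81  0.2   0.79  2.51]
```

```bash
python3 - <<'E'
from h import *
C=lambda b:(b[0]+b[2]/2,b[1]+b[3]/2)
R={}
for i,p in enumerate([(.426,.27,.25),(.426,.21,.25),(.422,.08,.25),(.422,.03,.25)]):
    robot.move_ptp(p,QA); robot.hold(.3); c,im=snap('wrist',f'w{i}.png')
    print(i,status.read_state()['tool_pos'].round(4))
    for n in (['punch_mid','punch_thin','punch_thick','stand'] if i<2 else ['block']):
        L=vision.spot_in('wrist',n); print(n,[([round(x) for x in d['bbox']],round(d['confidence'],2)) for d in L][:3])
    if i>=2: print('exp hole', proj(c,'wrist',(.421,.058,.06)))
print(status.read_state()['t'])
im=np.vstack([np.hstack([cv2.resize(cv2.imread(f'pics/w{k}.png'),(400,300)) for k in r]) for r in ((0,1),(2,3))])
cv2.imwrite('pics/wm.png',im)
E
```

```text
0 [0.4259 0.2704 0.2499]
punch_mid [([307, 199, 31, 40], 0.66)]
punch_thin [([304, 149, 37, 36], 0.65)]
punch_thick [([309, 249, 28, 44], 0.71)]
stand [([296, 136, 56, 151], 0.87), ([306, 148, 37, 35], 0.72), ([297, 319, 50, 88], 0.71)]
1 [0.4259 0.2107 0.2499]
punch_mid [([388, 375, 22, 32], 0.64), ([304, 135, 35, 35], 0.61)]
punch_thin [([308, 84, 36, 37], 0.69)]
punch_thick [([305, 186, 33, 40], 0.62)]
stand [([295, 71, 59, 157], 0.97)]
2 [0.422  0.0807 0.2499]
block [([291, 158, 69, 183], 0.8)]
exp hole (np.float64(317.37701264817167), np.float64(237.8492967784151))
3 [0.422  0.0307 0.2499]
block [([290, 107, 69, 219], 0.87)]
exp hole (np.float64(317.46691307277257), np.float64(185.57805115101303))
5.8167
```

View pics/wm.png

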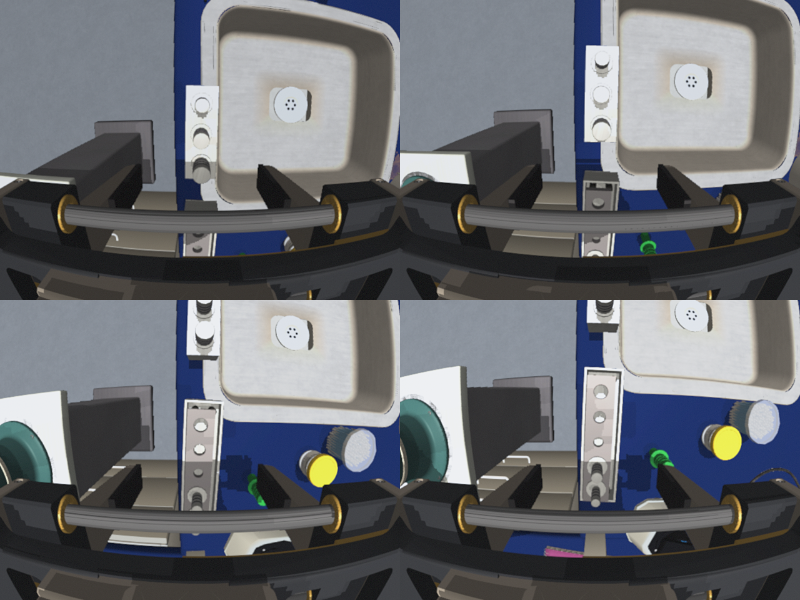

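The wrist views (w0–w3) show the stand row running down the image with all three punches, at about (320,167), (322,219) and (323,271) in w0. The block's three free holes show with the widest on top, and the filled ones lie lower. I'll look from closer, with matched camera poses relative to the punch and the hole so that any calibration bias cancels.

```bash
python3 - <<'E'
from h import *
T=[]
for i,(p,X,rel) in enumerate([((.421,.058-.05,.14),(.421,.058,.06),0),((.421,.058-.075,.14),(.421,.058,.06),0),((.427,.268-.05,.14),(.427,.268,.064),1),((.427,.268-.075,.14),(.427,.268,.064),1)]):
    robot.move_ptp(p,QA); robot.hold(.4); c,im=snap('wrist',f'c{i}.png')
    np.savez(f'c{i}.npz',im=im,f=c[0],cx=c[1],cy=c[2],R=c[3],o=c[4],tp=status.read_state()['tool_pos'])
    u,v=proj(c,'wrist',X); print(i,u,v,status.read_state()['tool_pos'].round(4))
    if rel: print([(n,[([round(x) for x in d['bbox']],round(d['confidence'],2)) for d in vision.spot_in('wrist',n)][:2]) for n in ('punch_thin','punch_mid','punch_thick')])
    u0,v0=int(u)-67,max(0,int(v)-50); print('crop',u0,v0)
    T.append(cv2.resize(im[v0:v0+100,u0:u0+133,::-1],(399,300),interpolation=cv2.INTER_CUBIC))
cv2.imwrite('pics/cm.png',np.vstack([np.hstack(T[:2]),np.hstack(T[2:])]))
print(status.read_state()['t'])
E
```

```text
0 317.30916904597956 169.66269207257378 [0.4214 0.0083 0.1405]
crop 250 119
1 318.4576313701294 129.8864577244886 [ 0.421  -0.0167  0.14  ]
crop 251 79
2 317.9061972900146 168.5004209413239 [0.4272 0.2176 0.1401]
[('punch_thin', [([294, 62, 57, 57], 0.69), ([280, 50, 84, 222], 0.49)]), ('punch_mid', [([297, 138, 48, 54], 0.67), ([281, 50, 86, 221], 0.42)]), ('punch_thick', [([296, 211, 50, 72], 0.81)])]
crop 250 118
3 318.4998301828866 129.6257431660302 [0.427  0.1933 0.14  ]
[('punch_thin', [([297, 15, 53, 62], 0.74)]), ('punch_mid', []), ('punch_thick', [([296, 176, 48, 62], 0.6)])]
crop 251 79
9.875
```

View pics/cm.png

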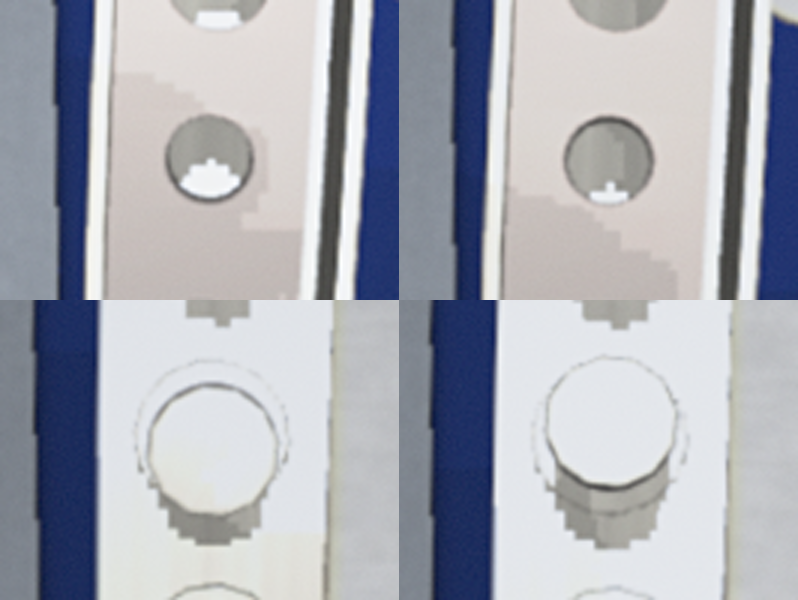

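The closer crops show the 17 mm hole at (319.7,171.7) and (321.0,132.3), diameter about 18 mm. The middle stand punch's handle top is at (321,168) and (321.7,120), about 22 mm across, which confirms it as the mid punch. Its collar centre is at about (320.7,164).

```bash
python3 - <<'E'
from h import *
def L(i): d=np.load(f'c{i}.npz'); return (float(d['f']),float(d['cx']),float(d['cy']),d['R'],d['o'])
c=[L(i) for i in range(4)]
hp=[(319.7,171.7),(321.0,132.3)]; tp=[(321,168),(321.7,120)]
print('hole',tri([ray(c[i],'wrist',*hp[i]) for i in (0,1)]),[atz(c[i],'wrist',*hp[i],.06).round(4) for i in (0,1)])
print('top',tri([ray(c[2+i],'wrist',*tp[i]) for i in (0,1)]),[atz(c[2+i],'wrist',*tp[i],.112).round(4) for i in (0,1)])
print('collar',atz(c[2],'wrist',320.7,164,.064).round(4))
# block frame walls and plate edges along a row through the hole at 0
im=np.load('c0.npz')['im']
for i,r in ((0,172),(1,132)):
    im=np.load(f'c{i}.npz')['im']; print(i,[int(x) for x in cv2.cvtColor(im,cv2.COLOR_RGB2GRAY)[r,270:375]])
E
```

```text
hole (array([0.422552 , 0.0565528, 0.0578689]), [np.float64(3.93116111104127e-05), np.float64(3.931161111040017e-05)]) [array([0.4225, 0.0567, 0.06  ]), array([0.4226, 0.0565, 0.06  ])]
top (array([0.42862315, 0.27111164, 0.10771833]), [np.float64(1.8219060318373722e-05), np.float64(1.8219060318297025e-05)]) [array([0.4286, 0.2714, 0.112 ]), array([0.4286, 0.2708, 0.112 ])]
collar [0.4287 0.2708 0.064 ]
0 [40, 42, 48, 49, 48, 51, 50, 49, 49, 115, 219, 243, 243, 243, 239, 196, 156, 190, 202, 201, 200, 203, 200, 202, 201, 200, 201, 200, 201, 202, 201, 202, 203, 201, 182, 128, 121, 154, 159, 159, 162, 163, 163, 160, 159, 154, 153, 148, 163, 218, 233, 212, 163, 152, 153, 155, 157, 158, 156, 159, 160, 161, 143, 107, 138, 191, 202, 199, 200, 209, 215, 216, 216, 215, 214, 214, 215, 214, 214, 214, 213, 215, 223, 237, 243, 245, 246, 210, 126, 79, 74, 78, 74, 80, 142, 232, 245, 244, 245, 243, 193, 96, 51, 57, 56]
1 [44, 39, 41, 48, 48, 50, 49, 50, 45, 53, 137, 233, 240, 238, 238, 225, 177, 169, 208, 215, 213, 213, 213, 213, 212, 214, 212, 214, 213, 213, 213, 212, 214, 214, 213, 184, 130, 145, 168, 168, 168, 170, 171, 172, 173, 169, 169, 167, 166, 163, 162, 162, 164, 165, 163, 162, 149, 147, 147, 145, 148, 150, 150, 145, 123, 127, 180, 212, 214, 213, 211, 212, 212, 212, 212, 212, 212, 210, 211, 212, 212, 210, 209, 213, 224, 234, 237, 238, 237, 202, 111, 66, 70, 73, 69, 76, 135, 217, 239, 238, 239, 233, 178, 90, 48]
```

```bash
python3 - <<'E'
from h import *
P=(.4286,.2710)
robot.move_ptp((*P,.15),QA); robot.move_l((*P,.092),speed=.08); robot.hold(.2)
s=status.read_state(); print(s['tool_pos'].round(4),s['ft_force'].round(2))
command_gripper(0.15,force=30); s=status.read_state(); print('grip',s['width']*.092,s['grip_force'],s['tool_pos'].round(4),s['ft_force'].round(2))
robot.move_l((*P,.212),speed=.1)
robot.hold(.1); s=status.read_state(); print('lift',s['width']*.092,s['grip_force'],s['tool_pos'].round(4),s['ft_force'].round(2))
robot.move_ptp((.4225,.0566,.212),QA); robot.move_l((.4225,.0566,.145),speed=.1); robot.hold(.3)
c,im=snap('wrist','h0.png'); s=status.read_state(); print(s['t'],s['tool_pos'].round(4),s['ft_force'].round(2))
for z in (-.011,.031,.081-.0): print(proj(c,'wrist',(.4225,.0566,.145-.074+z+.011)))
print(proj(c,'wrist',(.4225,.0566,.06)))
cv2.imwrite('pics/h0c.png',cv2.resize(im[200:350,220:420,::-1],(800,600),interpolation=cv2.INTER_CUBIC))
E
```

```text
[0.4288 0.2713 0.0925] [0.27 0.34 0.71]
grip 0.02139524536186021 29.998808450473007 [0.4285 0.271  0.092 ] [ 0.36  0.04 -0.21]
lift 0.02161131810501122 29.998451768187806 [0.4283 0.2708 0.2114] [ 0.85  0.85 -1.22]
15.9083 [0.4227 0.0567 0.1453] [-0.3   0.63 -1.22]
(np.float64(317.8973220135397), np.float64(248.67956078333958))
(np.float64(317.790035120768), np.float64(270.62249796483337))
(np.float64(317.59450882651066), np.float64(311.733479405148))
(np.float64(317.91992372837683), np.float64(244.1090789303204))
```

View pics/h0c.png

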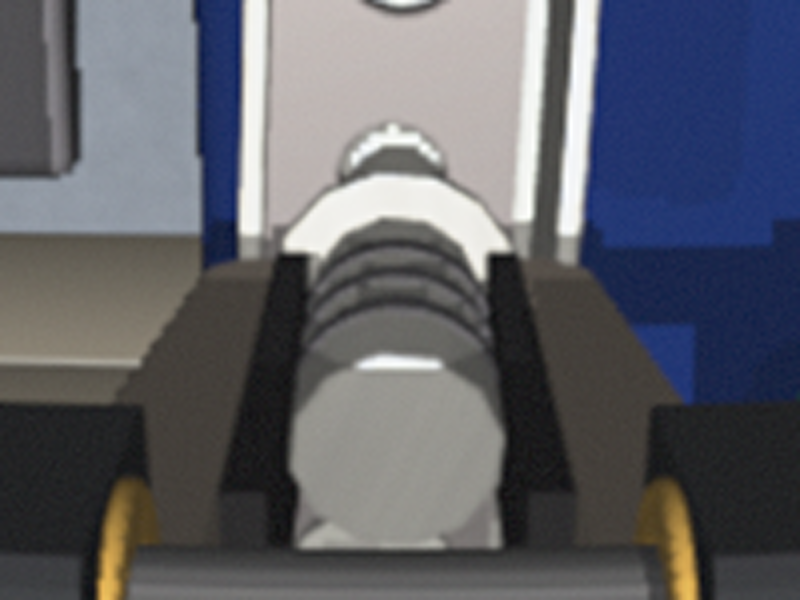

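The punch is held upright. Its handle top and collar appear about 1.7 px right of where the TCP predicts, so the camera has a bias of about +1 mm in x. The hole's true x is therefore about 0.4216. Next I probe gently, with a small spiral if needed.

```bash
cat > probe.py <<'E'
from h import *
def probe(c0,maxr=2.4,F=3.0):
    offs=[(0,0)]+[(r*np.cos(a),r*np.sin(a)) for r,n in ((.0009,6),(.0017,9),(.0025,12)) if r<=maxr*1e-3+1e-4 for a in 2*np.pi*np.arange(n)/n]
    for dx,dy in offs:
        p=(c0[0]+dx,c0[1]+dy)
        robot.move_l((*p,.1375),speed=.03); robot.hold(.1)
        hit=robot.move_l((*p,.122),speed=.02,stop_force=F)
        s=status.read_state(); print(round(s['t'],2),np.round([dx*1e3,dy*1e3],1),hit,s['tool_pos'].round(4),s['ft_force'].round(1),flush=True)
        if s['tool_pos'][2]<.1275: return p
        if s['t']>50: return
E
python3 - <<'E'
from probe import *
p=probe((.4216,.0567)); print(p)
E
```

```text
17.33 [0. 0.] False [0.4216 0.0567 0.122 ] [-0.   1.1 -0.7]
(0.4216, 0.0567)
```

```bash
python3 - <<'E'
from h import *
p=(.4216,.0567)
r1=robot.move_l((*p,.096),speed=.03,stop_force=4); s=status.read_state(); print(r1,s['tool_pos'].round(4),s['ft_force'].round(1))
if not r1:
    robot.hold(.2); r2=robot.move_l((*p,.089),speed=.008,stop_force=2); s=status.read_state(); print(r2,s['tool_pos'].round(4),s['ft_force'].round(1))
c,im=snap('wrist','i0.png'); c2,i2=snap('side','i0s.png')
cv2.imwrite('pics/i0c.png',np.hstack([cv2.resize(im[200:350,220:420,::-1],(400,300)),cv2.resize(i2[170:320,290:490,::-1],(400,300))]))
print(s['t'])
E
```

```text
False [0.4216 0.0567 0.0961] [-0.4 -0.1 -0.4]
True [0.4216 0.0567 0.0914] [0.1 0.1 2.6]
19.15
```

View pics/i0c.png

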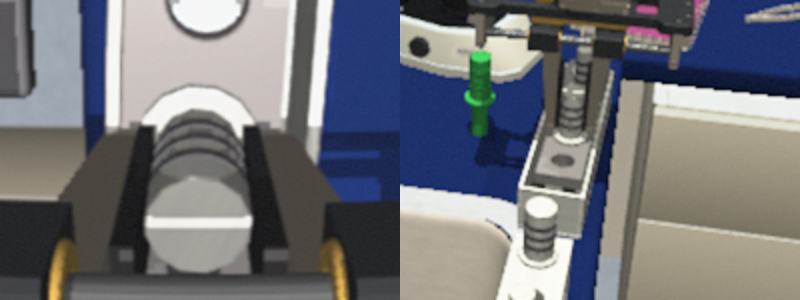

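The collar lies on the plate, with contact at TCP z 0.0914 as expected. Now I release the punch and retreat.

```bash
python3 - <<'E'
from h import *
command_gripper(.5); robot.hold(.3)
robot.move_l((.4216,.0567,.18),speed=.08)
robot.move_l((.4216,.0567-.05,.18),speed=.1); robot.hold(.4)
c,im=snap('wrist'); c2,i2=snap('side')
for X in ((.4226,.0567,.112),(.4226,.0567,.064)): print(proj(c,'wrist',X))
cv2.imwrite('pics/f0.png',np.hstack([cv2.resize(im[100:250,220:420,::-1],(400,300)),cv2.resize(i2[170:320,290:490,::-1],(400,300))]))
s=status.read_state();print(s['t'],s['ft_force'].round(1))
E
```

```text
(np.float64(320.1878247128694), np.float64(170.7600077614345))
(np.float64(320.00790622644746), np.float64(166.01503220760026))
22.5 [-0.8 -0.6  1.1]
```

View pics/f0.png

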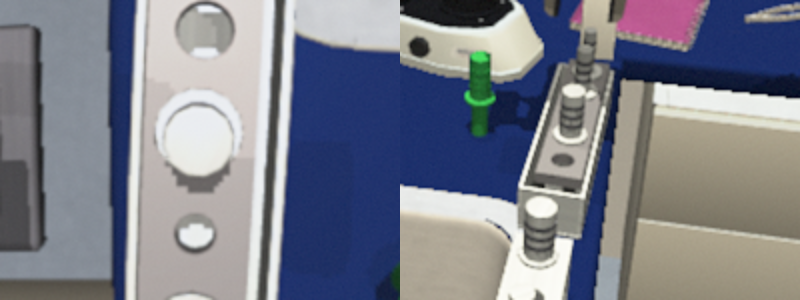

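The punch stands upright with its collar flat on the plate, between the 20 mm and 14 mm holes. Its handle top is at about (319,170), matching the prediction. Handing in.

```bash
python3 - <<'E'
from h import *
print(robot.finish_job())
E
```

```text
the job is handed in; nothing more can be done
None
```

The 17 mm punch is seated in its own hole with its collar flat on the plate and has been released, the other punches, cup and carton were not touched, and the job was handed in at about 22.5 s; no verdict was returned.

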